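# Ramp test of rubber-soled clamp shoes

## Task

Three look-alike rubber-soled clamp shoes need a slip test: set all three side by side on the tilted test ramp, soles flat and above the line across it, let go of each, and leave them all there until every one has been tried. Then lay any shoe that stayed where it was put flat in the shallow aluminium tray, and leave those that slid down untouched at the ramp's foot. Do not tip a shoe over, and leave the pots, the stamp and everything else on the bench where they are.

Things in the scene. Friction and masses are not known exactly. Their poses are not given: they have to be found in the camera images.
- shoe_a: one of three look-alike clamp shoes: rubber sole 84 x 48 mm, 8 mm thick, aluminium plate on it (top 16 mm above the underside), upright aluminium grip rib along x, 60 mm long, 16 mm thick (y), top 53 mm above the underside; 0.22 kg. Origin: centre of the underside; x lengthwise, z up. Starts flat on the worktop. Whether it slips is not visible
- shoe_b: one of three look-alike clamp shoes: rubber sole 84 x 48 mm, 8 mm thick, aluminium plate on it (top 16 mm above the underside), upright aluminium grip rib along x, 60 mm long, 16 mm thick (y), top 53 mm above the underside; 0.22 kg. Origin: centre of the underside; x lengthwise, z up. Starts flat on the worktop. Whether it slips is not visible
- shoe_c: one of three look-alike clamp shoes: rubber sole 84 x 48 mm, 8 mm thick, aluminium plate on it (top 16 mm above the underside), upright aluminium grip rib along x, 60 mm long, 16 mm thick (y), top 53 mm above the underside; 0.22 kg. Origin: centre of the underside; x lengthwise, z up. Starts flat on the worktop. Whether it slips is not visible
- ramp_plate: smooth steel plate of the test ramp, fixed, 220 mm along the slope (x) by 300 mm wide (y), tilted 22 degrees; origin: centre of its upper surface, 85 mm above the worktop; x points up the slope, away from the robot, y across to the left, z normal. Side lips 8 mm high. Let go on it, a shoe stays put or slides to the foot within about 1 s
- stop (a point): middle of the inner face of the stop bar (18 mm high) across the low end of the plate, at the plate's surface, 98 mm down the slope from its centre; a shoe that slid rests against it, its origin about 42 mm up the slope from this face
- start_line (a point): middle of the dark line across the plate, on its surface, 5 mm up the slope from its centre; two lines along the slope at y = +-47.5 mm part the three lanes
- lane0 (a point): point on the upper surface of the ramp plate, in the middle of the left lane (plate y = +95 mm), 55 mm up the slope from the plate's centre: a shoe with its underside centre here lies wholly above the start line. Oriented as the plate
- lane1 (a point): the same point of the middle lane (plate y = 0)
- lane2 (a point): the same point of the right lane (plate y = -95 mm)
- pass_tray: shallow open aluminium tray, fixed, 128 (x) x 94 (y) mm outside, 16 mm high, walls and floor 4 mm thick (inside 120 x 86 mm, floor 4 mm above the worktop); origin: centre of its underside on the worktop, z up. Shoes that hold go here
- talc_pot: bystander: round white pot with a green lid, 66 mm across, 78 mm high; origin at the centre of its underside
- grease_tin: bystander: small round pot with a red lid, 55 mm across, 50 mm high; origin at the centre of its underside
- lot_stamp: bystander: wooden hand stamp, 43 x 61 x 51 mm; origin at the centre of its underside

How it is judged (in metres and radians):
On the way:
1. all three shoes are on the ramp at once, let go and at rest: the one that holds above the middle of the ramp, the two that slip at its foot (((z of shoe_a in the frame of ramp_plate between -0.01 and 0.015 m and y of shoe_a in the frame of ramp_plate between -0.15 and 0.15 m and linear speed of each of shoe_a, shoe_b, shoe_c below 0.03 m/s and contact force between the fingers and shoe_a below 0.1 N and x of shoe_a in the frame of ramp_plate above 0.025 m and angle between the z axis of shoe_a and the z axis of ramp_plate, either way round below 0.12 rad and z of shoe_b in the frame of ramp_plate between -0.01 and 0.015 m and y of shoe_b in the frame of ramp_plate between -0.15 and 0.15 m and contact force between the fingers and shoe_b below 0.1 N and x of shoe_b in the frame of ramp_plate between -0.11 and -0.04 m and z of shoe_c in the frame of ramp_plate between -0.01 and 0.015 m and y of shoe_c in the frame of ramp_plate between -0.15 and 0.15 m and contact force between the fingers and shoe_c below 0.1 N and x of shoe_c in the frame of ramp_plate between -0.11 and -0.04 m) or (z of shoe_b in the frame of ramp_plate between -0.01 and 0.015 m and y of shoe_b in the frame of ramp_plate between -0.15 and 0.15 m and linear speed of each of shoe_b, shoe_a, shoe_c below 0.03 m/s and contact force between the fingers and shoe_b below 0.1 N and x of shoe_b in the frame of ramp_plate above 0.025 m and angle between the z axis of shoe_b and the z axis of ramp_plate, either way round below 0.12 rad and z of shoe_a in the frame of ramp_plate between -0.01 and 0.015 m and y of shoe_a in the frame of ramp_plate between -0.15 and 0.15 m and contact force between the fingers and shoe_a below 0.1 N and x of shoe_a in the frame of ramp_plate between -0.11 and -0.04 m and z of shoe_c in the frame of ramp_plate between -0.01 and 0.015 m and y of shoe_c in the frame of ramp_plate between -0.15 and 0.15 m and contact force between the fingers and shoe_c below 0.1 N and x of shoe_c in the frame of ramp_plate between -0.11 and -0.04 m) or (z of shoe_c in the frame of ramp_plate between -0.01 and 0.015 m and y of shoe_c in the frame of ramp_plate between -0.15 and 0.15 m and linear speed of each of shoe_c, shoe_a, shoe_b below 0.03 m/s and contact force between the fingers and shoe_c below 0.1 N and x of shoe_c in the frame of ramp_plate above 0.025 m and angle between the z axis of shoe_c and the z axis of ramp_plate, either way round below 0.12 rad and z of shoe_a in the frame of ramp_plate between -0.01 and 0.015 m and y of shoe_a in the frame of ramp_plate between -0.15 and 0.15 m and contact force between the fingers and shoe_a below 0.1 N and x of shoe_a in the frame of ramp_plate between -0.11 and -0.04 m and z of shoe_b in the frame of ramp_plate between -0.01 and 0.015 m and y of shoe_b in the frame of ramp_plate between -0.15 and 0.15 m and contact force between the fingers and shoe_b below 0.1 N and x of shoe_b in the frame of ramp_plate between -0.11 and -0.04 m))), for 0.3 s.
At the end, for the whole second after the job is handed in: The shoe that held lies flat (within 0.1 rad) on the tray's floor, origin within 45 mm of the tray's centre and under 9 mm high; the shoes that slipped rest on the ramp plate at its foot, origin at least 40 mm down the slope from its centre; all at rest and released (((horizontal distance between shoe_a and pass_tray below 0.045 m and z of shoe_a in the frame of pass_tray between -0.002 and 0.009 m and angle between shoe_a's own z axis and vertical below 0.1 rad and linear speed of each of shoe_a, shoe_b, shoe_c below 0.03 m/s and contact force between the fingers and shoe_a below 0.1 N and z of shoe_b in the frame of ramp_plate between -0.01 and 0.015 m and y of shoe_b in the frame of ramp_plate between -0.15 and 0.15 m and contact force between the fingers and shoe_b below 0.1 N and x of shoe_b in the frame of ramp_plate between -0.11 and -0.04 m and z of shoe_c in the frame of ramp_plate between -0.01 and 0.015 m and y of shoe_c in the frame of ramp_plate between -0.15 and 0.15 m and contact force between the fingers and shoe_c below 0.1 N and x of shoe_c in the frame of ramp_plate between -0.11 and -0.04 m) or (horizontal distance between shoe_b and pass_tray below 0.045 m and z of shoe_b in the frame of pass_tray between -0.002 and 0.009 m and angle between shoe_b's own z axis and vertical below 0.1 rad and linear speed of each of shoe_b, shoe_a, shoe_c below 0.03 m/s and contact force between the fingers and shoe_b below 0.1 N and z of shoe_a in the frame of ramp_plate between -0.01 and 0.015 m and y of shoe_a in the frame of ramp_plate between -0.15 and 0.15 m and contact force between the fingers and shoe_a below 0.1 N and x of shoe_a in the frame of ramp_plate between -0.11 and -0.04 m and z of shoe_c in the frame of ramp_plate between -0.01 and 0.015 m and y of shoe_c in the frame of ramp_plate between -0.15 and 0.15 m and contact force between the fingers and shoe_c below 0.1 N and x of shoe_c in the frame of ramp_plate between -0.11 and -0.04 m) or (horizontal distance between shoe_c and pass_tray below 0.045 m and z of shoe_c in the frame of pass_tray between -0.002 and 0.009 m and angle between shoe_c's own z axis and vertical below 0.1 rad and linear speed of each of shoe_c, shoe_a, shoe_b below 0.03 m/s and contact force between the fingers and shoe_c below 0.1 N and z of shoe_a in the frame of ramp_plate between -0.01 and 0.015 m and y of shoe_a in the frame of ramp_plate between -0.15 and 0.15 m and contact force between the fingers and shoe_a below 0.1 N and x of shoe_a in the frame of ramp_plate between -0.11 and -0.04 m and z of shoe_b in the frame of ramp_plate between -0.01 and 0.015 m and y of shoe_b in the frame of ramp_plate between -0.15 and 0.15 m and contact force between the fingers and shoe_b below 0.1 N and x of shoe_b in the frame of ramp_plate between -0.11 and -0.04 m))); the robot touches nothing.
It fails at once if a shoe is tipped over (more than 1.2 rad) (angle between any of shoe_a, shoe_b, shoe_c's own z axis and vertical above 1.2 rad).
It fails at once if the fingers press (over 2 N) on a shoe that is at the ramp's foot ((contact force between the fingers and shoe_a above 2 N and x of shoe_a in the frame of ramp_plate between -0.12 and -0.03 m and y of shoe_a in the frame of ramp_plate between -0.15 and 0.15 m and z of shoe_a in the frame of ramp_plate between -0.01 and 0.01 m) or (contact force between the fingers and shoe_b above 2 N and x of shoe_b in the frame of ramp_plate between -0.12 and -0.03 m and y of shoe_b in the frame of ramp_plate between -0.15 and 0.15 m and z of shoe_b in the frame of ramp_plate between -0.01 and 0.01 m) or (contact force between the fingers and shoe_c above 2 N and x of shoe_c in the frame of ramp_plate between -0.12 and -0.03 m and y of shoe_c in the frame of ramp_plate between -0.15 and 0.15 m and z of shoe_c in the frame of ramp_plate between -0.01 and 0.01 m)).
It fails at once if the talc pot is moved by more than 30 mm (distance of talc_pot from where it was at the start of the episode above 0.03 m).
It fails at once if the grease tin is moved by more than 30 mm (distance of grease_tin from where it was at the start of the episode above 0.03 m).
It fails at once if the stamp is moved by more than 30 mm (distance of lot_stamp from where it was at the start of the episode above 0.03 m).
It also fails if it takes over 72 s, if anything falls off the work surface, if the arm or the gripper's body presses on something with over 40 N, if the wrist force passes 120 N, or if a joint passes its speed limit or range.

## Robot

A 6-joint arm with a two-finger parallel gripper is mounted at the origin on a cart in front of the work surface, level with it; the furniture and walls round the work are solid. World frame = base frame: x ahead of the robot, y to its left, z up, the work surface at z = 0. Lengths are in mm, angles in degrees, forces in N, time in s.
With the tool pointing down it reaches from about 325 to 925 mm from the base axis. Payload 3.1 kg.
Tool frame: the origin (TCP) lies at the very end of the fingers, on their centre line; the grasp point (between the pads) lies grasp_offset behind it (grasp_offset is the distance from the TCP to the grasp point, in mm); z points along the fingers, x is the direction in which the jaws open and shut, and the axes are right-handed (so a half turn about z gives the same grasp; the last joint's range is limited). The gripper opens to 85 mm and grips with 20 to 120 N. Pads are 22 mm wide; open, the fingers measure 114 mm over their backs; the gripper's body (76 mm by 85 mm) begins 54 mm behind the grasp point. The pads swing forward as they close: fully open they stand 13 mm farther back than shut.
Start: joints at [-81.028, 12.427, 92.441, -0, 75.132, -6.429], TCP at [166.005, -602.563, 231.3] pointing down, gripper open.
Joint ranges: [-157.48, 157.48], [-44.54, 120.13], [17.64, 146.25], [-64.5, 244.5], [7.68, 150.69], [-147.95, 147.95]. Speed limits (degrees/s): [159.86, 159.86, 180, 180, 180, 180].

## Interface

Orientations are given as [roll, pitch, yaw] about the fixed x, y, z axes, in that order (R = Rz(yaw) Ry(pitch) Rx(roll)).
In Python, from station import * gives the robot as it stands. Calls block until the motion is done:
- goto(position, orientation): joint-space move of the TCP to a pose.
- move_l(position, attitude=None, speed=150): straight line of the TCP; attitude=None keeps the orientation; speed is the mean speed in mm/s.
- move_j(angles): joint-space move.
- grip(opening, squeeze=None): finger opening in mm; squeeze is the grip in N (None keeps the last); returns when the fingers have stopped.
- wait(seconds).
- solve_ik(position, orientation): joint angles nearest the present ones, or None.
- get_obs(): the state.
- get_image(name): name is "scene" or "top"; returns the picture (400x640x3 uint8, red, green, blue); there is no depth.
- get_calibration(name): a dict with "fx", "fy", "cx", "cy" (pixels), "R" (3x3) and "t" (3): a world point X has camera coordinates R X + t. Camera axes: x right, y down, z forward; pixel columns grow to the right and rows downward; lengths in mm; the calibration is good to about 2 mm. A picture is of the moment at which its call begins. get_calibration takes no time and is no camera call.
A pose or a line that the arm cannot do raises Unreachable and nothing moves.
- sign_off(): hands the job in, once; it reports no verdict.
Trained networks look in the newest picture that a camera, given by its name, has taken for a name from the list of things; names that differ only in an ending like _2 or _b are one class to them, and where a whole thing is asked for, a point or a joint stands for the part that bears it (a point fixed in the world has none). Each returns a list of dicts, best first, with "score" (0 to 1); they miss things now and then, are a little off and sometimes report something else, mostly with a low value. They report only what shows in the picture. A call takes as long as a camera call.
- spot_in(name, camera): "extent" ([centre column, centre row, width, height] in pixels, round what is visible of it).
- regions_of(name, camera): "region" (400x640 bool, what is visible of it) and "extent" ([centre column, centre row, width, height] in pixels, round what is visible of it).
The state is a dict: "t": time; "joint_pos": joint angles; "qvel": joint speeds; "effort": joint torques, N m; "tcp_pos": TCP position; "ee_rot": TCP orientation; "wrist_force": force on the tool from outside, world axes, zero at the start; "moment": the same for the moment, N m; "grip_width": finger opening in mm.
Only numpy, scipy, OpenCV 4.12 (cv2) and the standard library are available. Lean on these libraries where they do the work, as an engineer would, in place of code of your own. Each camera call takes 0.05 s, during which the arm holds its last target.

## Working session

There is one attempt and no reset: what is moved stays moved. The work goes in short steps, each a Python script; the robot and the scene stay as the last script left them, time stands still between calls to the robot, and variables do not carry over. Pictures are saved under pics/ and viewed, and the job is handed in when it is done.

```bash
ls; mkdir -p pics; python3 - <<'E'
from station import *
import cv2,numpy as np
o=get_obs();print(o)
for n in("scene","top"):
    im=get_image(n);cv2.imwrite(f"pics/{n}0.png",im[:,:,::-1]);c=get_calibration(n);print(n,c)
    for k in("shoe_a","ramp_plate","pass_tray","talc_pot","grease_tin","lot_stamp"):
        print(n,k,[(round(d["score"],2),np.round(d["extent"]).tolist()) for d in spot_in(k,n)][:5])
E
```

```text
pics
{'t': 0.0, 'joint_pos': array([-8.10285368e+01,  1.24753415e+01,  9.25284027e+01,  6.85384277e-04,
        7.51339037e+01, -6.42855984e+00]), 'qvel': array([-0.04993447, -0.03737001, -0.00916742, -0.05986458, -0.02547928,
        0.05903179]), 'effort': array([ 1.05913117e-03, -3.96835077e+01, -3.03857911e+01, -1.84995165e-04,
        9.65465675e-03,  1.10630788e-05]), 'tcp_pos': array([ 165.86910009, -601.73685397,  229.98431791]), 'ee_rot': array([-1.79983930e+02,  1.36708268e-01, -7.46001345e+01]), 'wrist_force': array([-0.06634899, -0.00232835,  0.18474216]), 'moment': array([-0.02219955,  0.05852615, -0.02722359]), 'grip_width': 85.41575088542331}
scene {'fx': 464.6846336689052, 'fy': 464.6846336689052, 'cx': 312.7889813330746, 'cy': 195.15901719021605, 'R': array([[-0.6628883 , -0.74858325, -0.01422037],
       [-0.3283392 ,  0.30771653, -0.89303074],
       [ 0.6728837 , -0.58731052, -0.44977091]]), 't': array([ 374.9763745 ,  250.7319304 , 1069.04823049])}
scene shoe_a [(0.91, [404.0, 202.0, 28.0, 26.0]), (0.63, [252.0, 283.0, 37.0, 36.0])]
scene ramp_plate [(0.61, [309.
[... 376 characters left out ...]
25135, 'R': array([[-0.00257492, -0.99999447,  0.00210558],
       [-0.99836971,  0.00245067, -0.05702565],
       [ 0.05702017, -0.00224898, -0.99837049]]), 't': array([   9.87975344,  542.68107075, 1412.46733291])}
top shoe_a [(0.95, [453.0, 202.0, 16.0, 25.0]), (0.82, [210.0, 247.0, 11.0, 21.0]), (0.56, [402.0, 243.0, 18.0, 26.0])]
top ramp_plate [(0.69, [454.0, 202.0, 18.0, 28.0]), (0.59, [317.0, 193.0, 113.0, 85.0])]
top pass_tray [(0.93, [218.0, 184.0, 35.0, 43.0]), (0.74, [211.0, 247.0, 9.0, 26.0])]
top talc_pot [(0.84, [221.0, 131.0, 25.0, 30.0]), (0.56, [217.0, 181.0, 34.0, 44.0])]
top grease_tin [(0.62, [357.0, 260.0, 17.0, 16.0])]
top lot_stamp [(0.48, [171.0, 206.0, 12.0, 23.0])]
```

```bash
python3 - <<'E'
import cv2
a=cv2.imread("pics/scene0.png");cv2.imwrite("pics/s1.png",cv2.resize(a[140:340,120:460],None,fx=2.35,fy=2.35,interpolation=2))
a=cv2.imread("pics/top0.png");cv2.imwrite("pics/t1.png",cv2.resize(a[110:300,150:480],None,fx=2.42,fy=2.42,interpolation=2))
E
```

```text
(no output)
```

View pics/s1.png

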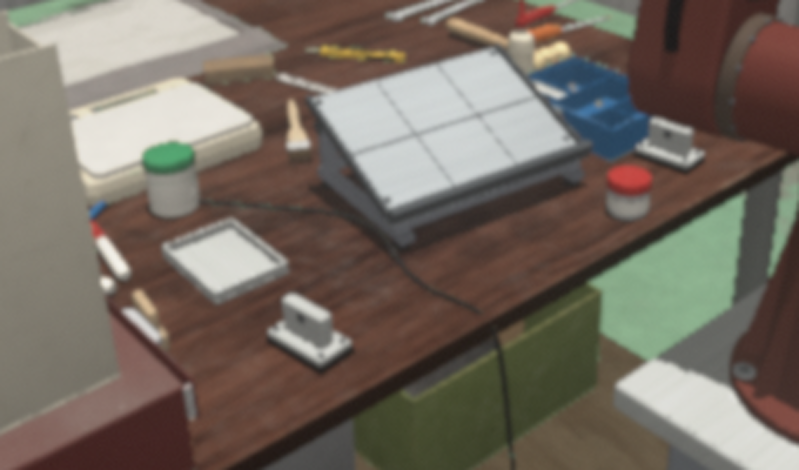

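View pics/t1.png

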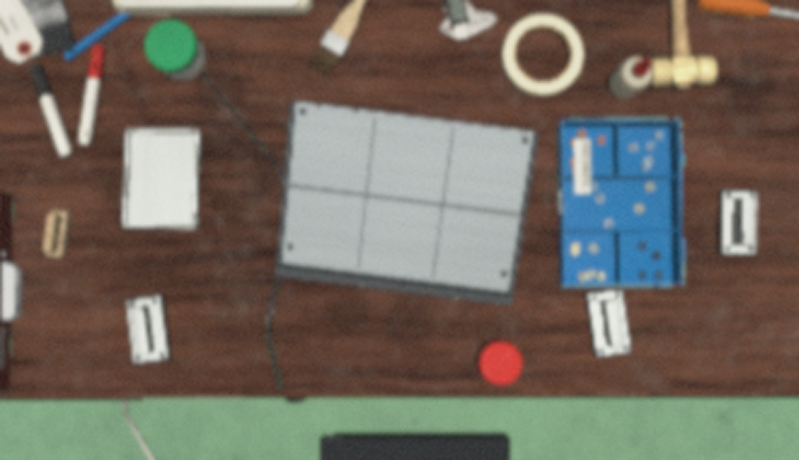

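View pics/scene0.png

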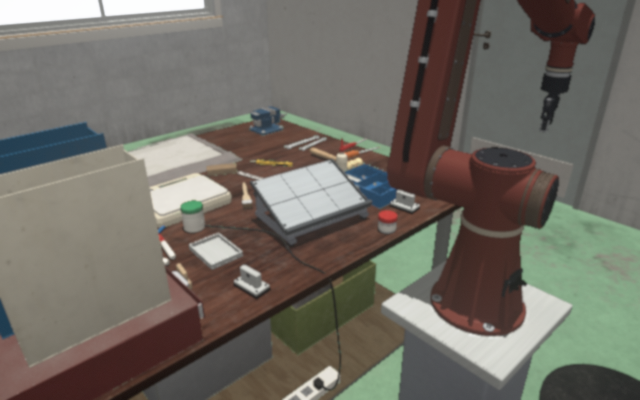

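```bash
python3 - <<'E'
import cv2
import station; print([x for x in dir(station) if x[0]!='_'], station.grasp_offset if hasattr(station,'grasp_offset') else None)
a=cv2.imread("pics/scene0.png");cv2.imwrite("pics/s2.png",cv2.resize(a[150:250,245:378],None,fx=6,fy=6,interpolation=2))
a=cv2.imread("pics/top0.png");cv2.imwrite("pics/t2.png",cv2.resize(a[145:240,260:378],None,fx=6,fy=6,interpolation=2))
E
```

```text
['Unreachable', 'get_calibration', 'get_image', 'get_obs', 'goto', 'grasp_offset', 'grip', 'move_j', 'move_l', 'regions_of', 'sign_off', 'solve_ik', 'spot_in', 'wait'] 18.700000000000003
```

View pics/s2.png

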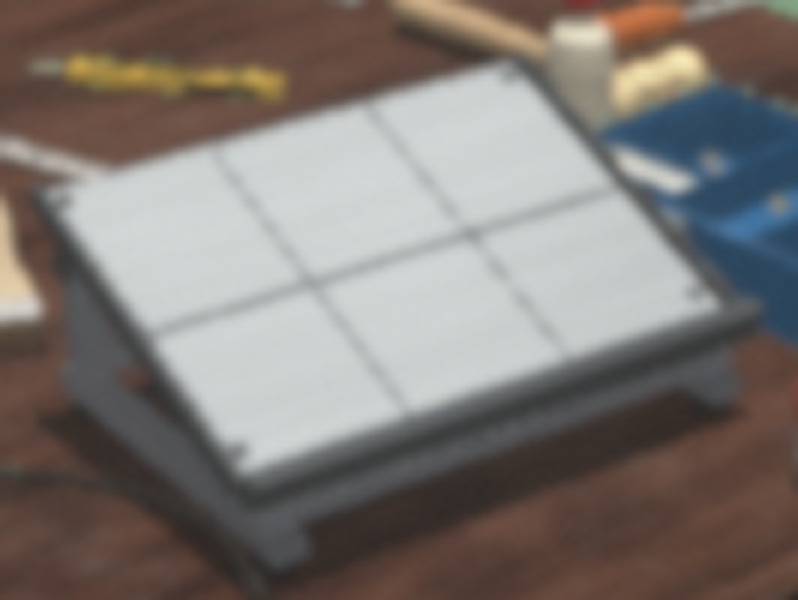

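View pics/t2.png

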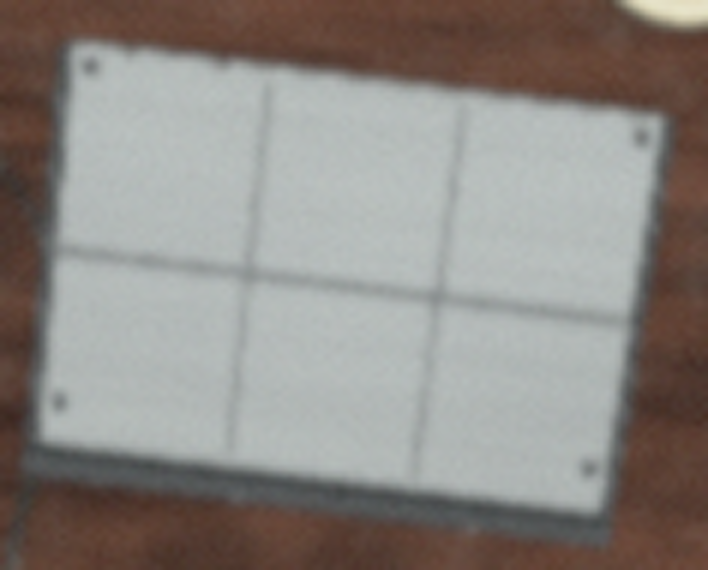

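```bash
cat > h.py <<'E'
import numpy as np,cv2
from scipy.optimize import least_squares
from scipy.spatial.transform import Rotation as Rot
import station
from station import *
CAL={n:get_calibration(n) for n in("scene","top")}
def proj(n,X):
    c=CAL[n];p=c["R"]@np.asarray(X,float)+c["t"];return np.array([c["fx"]*p[0]/p[2]+c["cx"],c["fy"]*p[1]/p[2]+c["cy"]])
def onplane(n,px,z):
    c=CAL[n];d=c["R"].T@np.array([(px[0]-c["cx"])/c["fx"],(px[1]-c["cy"])/c["fy"],1]);o=-c["R"].T@c["t"]
    return o+d*(z-o[2])/d[2]
def tri(ps,pt):
    r=least_squares(lambda X:np.r_[proj("scene",X)-ps,proj("top",X)-pt],[500,0,50]);return r.x,np.abs(r.fun).max()
E
python3 - <<'E'
from h import *
U=lambda p,o:(np.array(p)+.5)/6-.5+np.array(o)
T=[U(p,(260,145)) for p in[(90,66),(641,137),(587,468),(58,401),(249,272),(438,297)]]
S=[U(p,(245,150)) for p in[(60,202),(511,73),(696,292),(234,452),(314,283),(472,235)]]
P=[]
for s,t in zip(S,T):
    X,e=tri(s,t);P.append(X);print(X.round(1),round(e,2))
P=np.array(P);c=P[:4].mean(0);ux=(P[0]+P[1]-P[2]-P[3]);uy=P[0]+P[3]-P[1]-P[2]
print(c,np.degrees(np.arctan2(ux[1],ux[0])),np.degrees(np.arctan2(-uy[0],uy[1])),'tilt',np.degrees(np.arcsin(ux[2]/np.linalg.norm(ux))), np.linalg.norm(ux)/2,np.linalg.norm(uy)/2)
def model(p):
    R=Rot.from_euler('ZY',[p[3],-np.radians(22)]).as_matrix()
    return R,p[:3]
def f(p):
    R,t=model(p);u,v=p[4],p[5]
    L=[(u,v,0),(u,-v,0),(-u,-v,0),(-u,v,0),(5,47.5,0),(5,-47.5,0)]
    return np.concatenate([np.r_[proj("scene",R@l+t)-s,proj("top",R@l+t)-q] for l,s,q in zip(L,S,T)])
r=least_squares(f,[500,0,85,-.1,90,135]);print(r.x.round(3),np.degrees(r.x[3]),np.abs(r.fun).max())
# things
for n in("scene","top"):
    get_image(n)
    for k in("shoe_a","pass_tray"):
        for d in regions_of(k,n):
            m=d["region"].astype(np.uint8)
            q=cv2.findNonZero(m)
            print(n,k,round(d["score"],2),np.round(d["extent"],1),cv2.minAreaRect(q) if q is not None else None)
E
```

```text
[664.2 139.9 124.2] 0.27
[ 627.2 -128.5  127.4] 0.47
[ 467.5 -107.    61.4] 0.52
[503.4 161.6  59.1] 0.13
[565.3  62.7  89.3] 0.35
[552.6 -31.1  88.8] 0.4
[565.58206126  16.47431829  93.01704415] -7.663124014394517 -7.735353791113632 tilt 22.066805806141517 174.5201809429533 270.9579460754097
[ 5.61859e+02  1.63400e+01  9.09870e+01 -1.33000e-01  8.72130e+01
  1.35830e+02] -7.606140861160023 2.379741558915782
scene shoe_a 0.91 [250.1 284.2  38.5  35.5] ((251.97190856933594, 283.0449523925781), (37.311927795410156, 24.697954177856445), 32.0053825378418)
scene shoe_a 0.74 [405.  203.6  28.   22.3] ((405.300048828125, 202.1000213623047), (28.46049690246582, 18.973663330078125), 18.43494987487793)
scene shoe_a 0.36 [310.9 197.9 120.6  78.1] ((311.0000305175781, 194.5), (63.56178283691406, 109.73103332519531), 71.56504821777344)
scene pass_tray 0.62 [215.2 252.1  52.7  33.1] ((215.0, 250.00001525878906), (33.09380340576172, 44.72135925292969), 63.43495178222656)
top shoe_a 0.86 [210.8 247.4  16.2  24.2] ((210.81707763671875, 246.35365295410156), (27.607885360717773, 16.343868255615234), 83.6598129272461)
top shoe_a 0.69 [401.2 243.9  14.5  27.8] ((400.8105163574219, 243.40342712402344), (26.750730514526367, 15.328514099121094), 81.46923065185547)
top pass_tray 0.85 [216.  183.1  34.4  41.2] ((216.5, 184.0), (40.0, 31.0), 90.0)
```

```bash
python3 - <<'E'
import cv2,numpy as np
a=cv2.imread("pics/top0.png");b=cv2.imread("pics/scene0.png")
C=[(a,190,227),(a,382,224),(a,434,182),(a,197,160),(b,232,264),(b,385,182)]
t=[cv2.resize(i[y:y+40,x:x+40],(260,260),interpolation=2) for i,x,y in C]
C2=[]
cv2.imwrite("pics/c.png",np.vstack([np.hstack(t[:3]),np.hstack(t[3:])]))
b2=b[225:280,185:250];cv2.imwrite("pics/tray_s.png",cv2.resize(b2,None,fx=8,fy=8,interpolation=2))
E
```

```text
(no output)
```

View pics/c.png

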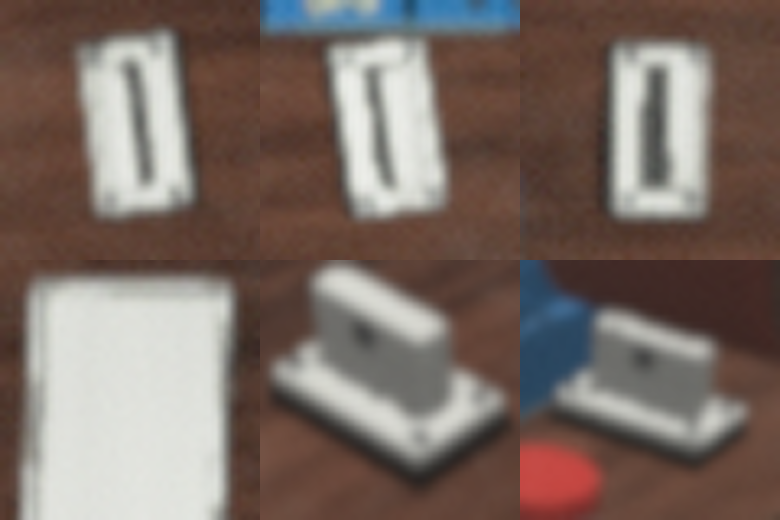

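View pics/tray_s.png

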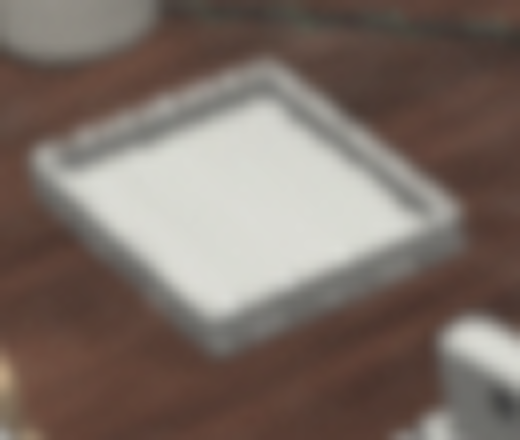

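```bash
cat >> h.py <<'E'
def rect(im,n,x,y,w,h,z,thr=140,L=None):
    """white rect near crop -> world centre, yaw"""
    k=8;g=cv2.resize(im[y:y+h,x:x+w],None,fx=k,fy=k,interpolation=cv2.INTER_CUBIC).min(2)
    m=(g>thr).astype(np.uint8);nl,lab,st,_=cv2.connectedComponentsWithStats(m)
    i=1+np.argmax(st[1:,4]);cs,_=cv2.findContours((lab==i).astype(np.uint8),0,1)
    c=max(cs,key=cv2.contourArea);b=cv2.boxPoints(cv2.minAreaRect(c))
    b=(b+.5)/k-.5+np.array([x,y]);W=np.array([onplane(n,p,z) for p in b])
    e0=W[1]-W[0];e1=W[2]-W[1];l0,l1=np.linalg.norm(e0),np.linalg.norm(e1)
    e=e0 if l0>l1 else e1
    yaw=np.degrees(np.arctan2(e[1],e[0]));yaw=(yaw+90)%180-90
    return W.mean(0),yaw,(l0,l1)
E
python3 - <<'E'
from h import *
a=cv2.imread("pics/top0.png")
for nm,x,y,w,h,z in[("s1",190,227,40,40,16),("s2",382,230,40,34,16),("s3",434,182,40,40,16),("tray",195,155,45,60,16)]:
    for thr in(125,140,155):print(nm,thr,*[np.round(v,1) for v in rect(a,"top",x,y,w,h,z,thr)])
# rib-top heights, shoes 1,2: rib top ends in scene (white cap) vs plate
U=lambda p:(np.array(p)+.5)/8-.5+np.array([185,225])
W=[onplane("scene",U(p),16) for p in[(265,62),(40,158),(212,328),(460,210)]];print("tray scene z16",np.round(np.mean(W,0),1))
def sc(p,o):return (np.array(p)+.5)/6.5-.5+np.array(o)
# plate corners white: shoe1 scene panel (origin 0,260), corners left,front,right
for p in[(272,372-0),(420,465),(508,408)]:
    print("s1",onplane("scene",sc((p[0]-260,p[1]-260),(232,264)),16).round(1))
for p in[(555,400),(695,450),(748,408)]:
    print("s2",onplane("scene",sc((p[0]-520,p[1]-260),(385,182)),16).round(1))
c=CAL
for X in [(566,16,85),(552.5,460,0)]:print(proj("top",X),proj("scene",X))
for px in [(172,206),(357,260),(221,131)]:print(onplane("top",px,50).round())
E
```

```text
s1 125 [397.9 349.3  16. ] 7.9 [47.3 84. ]
s1 140 [397.9 349.2  16. ] 8.2 [46.  82.5]
s1 155 [397.9 349.1  16. ] 8.1 [44.5 80.8]
s2 125 [ 405.1 -246.4   16. ] 7.8 [47.9 84.9]
s2 140 [ 405.2 -246.3   16. ] 7.8 [46.9 83.9]
s2 155 [ 405.4 -246.3   16. ] 7.7 [45.8 82.8]
s3 125 [ 534.2 -417.1   16. ] -2.1 [83.7 47. ]
s3 140 [ 534.1 -417.2   16. ] -1.2 [45.2 82.1]
s3 155 [ 533.9 -417.    16. ] -1.2 [44.  80.1]
tray 125 [593.9 333.5  16. ] -1.1 [132.9  99.1]
tray 140 [593.7 333.6  16. ] -1.3 [131.1  97.9]
tray 155 [593.7 333.4  16. ] -1.1 [128.7  96.6]
tray scene z16 [593.7 331.   16. ]
s1 [434.5 374.6  16. ]
s1 [352.1 365.2  16. ]
s1 [357.  322.2  16. ]
s2 [ 438.9 -217.5   16. ]
s2 [ 360.4 -226.5   16. ]
s2 [ 369.4 -279.5   16. ]
[317.02764629 189.98664969] [308.34701519 193.1401839 ]
[177.03045549 196.63661643] [179.56734659 278.86436087]
[521. 459.  50.]
[ 355. -105.   50.]
[752. 312.  50.]
```

```bash
cat >> h.py <<'E'
RP=Rot.from_euler('ZY',[-7.65,-22],degrees=True).as_matrix(); RC=np.array([554.3,16.4,86.0])
def toolrpy(Rs,flip):
    s=-1 if flip else 1
    x=s*Rs[:,1];z=-Rs[:,2];return Rot.from_matrix(np.c_[x,np.cross(z,x),z]).as_euler('xyz',degrees=True)
def flat(yaw):return Rot.from_euler('z',yaw,degrees=True).as_matrix()
def pick_rpy(pos,Rs):
    best=None
    for f in(0,1):
        o=toolrpy(Rs,f);q=solve_ik(list(pos),list(o))
        if q is not None:
            c=abs(q[5])
            if best is None or c<best[0]:best=(c,o,f,q)
    return best
def ob(): 
    o=get_obs();return o["t"],o["tcp_pos"].round(1),o["wrist_force"].round(1),round(o["grip_width"],1)
def pick(xy,yaw,high=190):
    Rs=flat(yaw);b=pick_rpy([*xy,60],Rs);o=list(b[1]);print("pick flip",b[2],b[3])
    grip(85,60);goto([*xy,high],o);move_l([*xy,60],speed=250);move_l([*xy,22],speed=80);print(ob())
    grip(10,60);d=get_obs()["tcp_pos"][2];print(ob());move_l([*xy,high],speed=250);print(ob());return d
def place(Rs,P,d,step_max=14,hi=90,rel=45):
    n=Rs[:,2];b=pick_rpy(P+n*(d+60),Rs);o=list(b[1]);print("place flip",b[2],b[3])
    goto(list(P+n*(d+hi)),o);move_l(list(P+n*(d+12)),speed=200);move_l(list(P+n*(d+5)),speed=50);wait(.2)
    f0=get_obs()["wrist_force"]@n;print("f0",f0,ob())
    h=5
    for i in range(step_max):
        h-=1;move_l(list(P+n*(d+h)),speed=20);f=get_obs()["wrist_force"]@n
        if f-f0>2.:break
    print("contact h",h,f-f0,ob());return o,h
def release(Rs,P,d,h,rel=45,hi=100):
    n=Rs[:,2];grip(rel);move_l(list(P+n*(d+h+15)),speed=60);move_l(list(P+n*(d+hi)),speed=250);print(ob())
E
python3 - <<'E'
from h import *
# reachability check first
for y in(95,0,-95):
    P=RC+RP@[56,y,0]
    for g in(22,112):print(y,g,pick_rpy(P+RP[:,2]*g,RP))
print(pick_rpy([594,333,100],flat(-1.2)))
d=pick([534,-417],-1.5);print("d",d)
cv2.imwrite("pics/p1.png",cv2.resize(get_image("top")[150:260,300:480,::-1],None,fx=4,fy=4))
E
```

```text
95 22 (np.float64(71.29997583194648), array([158.  ,   0.  ,  82.35]), 0, array([  5.69446819,   7.20490328, 113.25043035,  -8.00894436,
        38.35697323, -71.29997583]))
95 112 (np.float64(71.93699810666861), array([158.  ,   0.  ,  82.35]), 0, array([  6.63419246,  -3.1145944 , 113.87298468,  -7.13543224,
        48.08104946, -71.93699811]))
0 22 (np.float64(86.59314826551156), array([158.  ,   0.  ,  82.35]), 0, array([ -5.25023395,   4.08133754, 116.68506261,  -1.48455637,
        37.26032288, -86.59314827]))
0 112 (np.float64(86.72307713365919), array([158.  ,   0.  ,  82.35]), 0, array([ -5.06911469,  -6.86938596, 117.33106578,  -1.30962376,
        47.5659635 , -86.72307713]))
-95 22 (np.float64(77.21245718347286), array([-1.58000000e+02,  1.27222187e-14, -9.76500000e+01]), 1, array([-16.68745611,   3.05694093, 117.77421173,   5.54110273,
        37.54590933,  77.21245718]))
-95 112 (np.float64(77.70021675377323), array([-1.58000000e+02,  1.27222187e-14, -9.76500000e+01]), 1, array([-17.38028982,  -8.11394798, 118.42853225,   4.88143019,
        48.07579323,  77.70021675]))
(np.float64(65.42483026520998), array([180. ,   0. ,  88.8]), 0, array([ 2.33751697e+01,  2.63210448e+01,  8.93911505e+01, -2.54444375e-14,
        6.42878047e+01, -6.54248303e+01]))
pick flip 1 [-43.91642895  28.7863508   90.73493535   0.          60.47871386
  47.58357105]
(4.0417, array([ 533.7, -416.7,   21.3]), array([1.1, 0.8, 0.3]), 85.0)
(4.675, array([ 534.3, -417.3,   22.5]), array([-0.2, -0.9,  1.8]), 15.1)
(5.5, array([ 532.8, -415.8,  187.5]), array([-0.5,  0.4, -3. ]), 15.2)
d 22.464013750894914
```

View pics/p1.png

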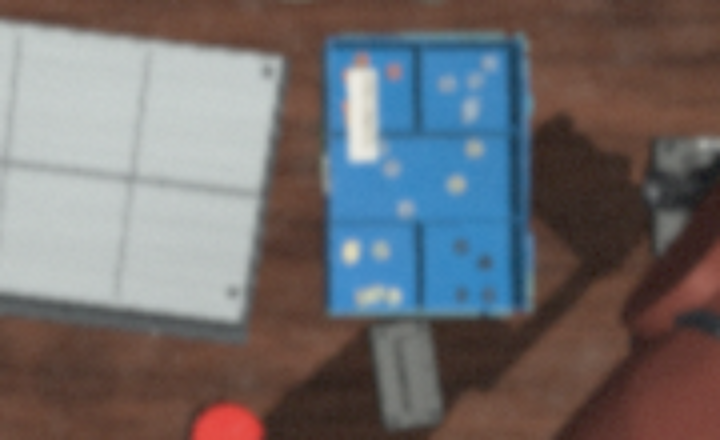

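```bash
python3 - <<'E'
from h import *
P=RC+RP@[56,-95,0];d=22.5
o,h=place(RP,P,d)
cv2.imwrite("pics/p2t.png",cv2.resize(get_image("top")[130:260,250:440,::-1],None,fx=4,fy=4))
cv2.imwrite("pics/p2s.png",cv2.resize(get_image("scene")[140:260,230:420,::-1],None,fx=4,fy=4))
print(h)
E
```

```text
place flip 1 [-17.14173514  -4.61044734 118.45713216   5.05292136  44.53781814
  77.58189811]
f0 -2.4918683495245637 (7.8667, array([583.1, -83.3, 133.1]), array([-0.4,  0.7, -2.9]), 15.5)
contact h -2 2.5417272690235544 (9.6167, array([585.8, -83.8, 126.4]), array([-0.7,  0.6, -0.3]), 15.1)
-2
```

View pics/p2t.png

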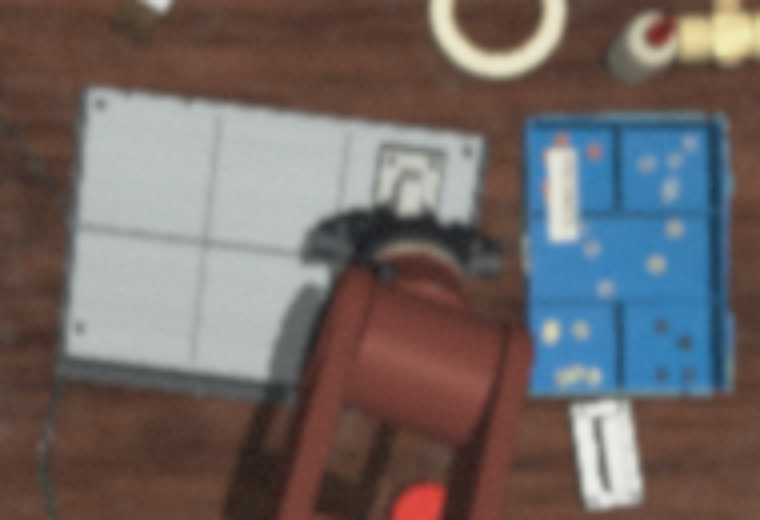

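View pics/p2s.png

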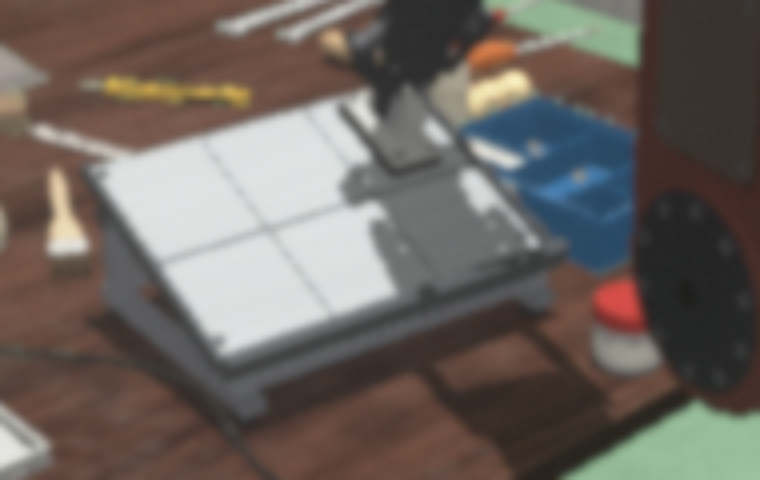

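```bash
python3 - <<'E'
from h import *
P=RC+RP@[56,-95,0];release(RP,P,22.5,-2)
cv2.imwrite("pics/p3s.png",cv2.resize(get_image("scene")[140:260,230:420,::-1],None,fx=4,fy=4))
d=pick([405,-246],7.8);print("d",d)
E
```

```text
(11.0083, array([547.8, -78.6, 221.3]), array([-0.9,  0.2, -0.3]), 45.1)
pick flip 1 [-3.97698408e+01  7.16052206e+00  1.19306899e+02  2.54444375e-14
  5.35325785e+01  4.24301592e+01]
(13.7, array([ 405.2, -246.2,   22.1]), array([ 0.2, -0.3, -0.2]), 85.1)
(14.3333, array([ 405.4, -246.5,   22.4]), array([ 0.1, -0.7,  1.4]), 15.3)
(15.1583, array([ 403.7, -244.9,  188. ]), array([ 1. , -0.5, -2.8]), 15.4)
d 22.39431381186327
```

View pics/p3s.png

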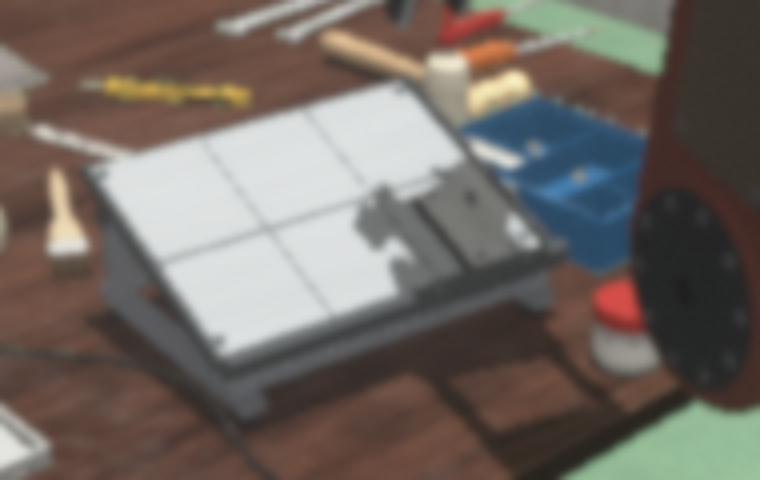

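The first shoe slid to the foot of the right lane (about (470,215) in the crop) and stands upright against the stop. The second is gripped, so it goes to the middle lane next.

```bash
python3 - <<'E'
from h import *
P=RC+RP@[56,0,0];d=22.4
o,h=place(RP,P,d)
cv2.imwrite("pics/p4t.png",cv2.resize(get_image("top")[130:260,250:440,::-1],None,fx=4,fy=4))
release(RP,P,d,h)
cv2.imwrite("pics/p4s.png",cv2.resize(get_image("scene")[140:260,230:420,::-1],None,fx=4,fy=4))
E
```

```text
place flip 0 [ -5.13161513  -3.42344187 117.35899233  -1.3555277   44.09168665
 -86.69111834]
f0 -2.026215091746687 (18.1333, array([595.8,  10.9, 133. ]), array([ 0.5,  0.4, -2. ]), 15.0)
contact h -2 5.802640513463183 (19.8833, array([598.2,  10.5, 126.3]), array([-3.3, -0.4,  2.8]), 15.1)
(21.225, array([560.5,  15.6, 221.2]), array([ 0.4, -0.4, -0.4]), 44.9)
```

View pics/p4t.png

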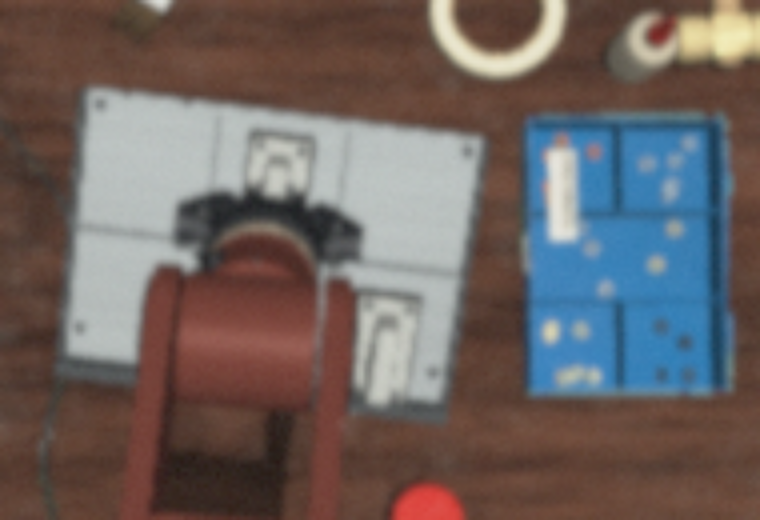

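View pics/p4s.png

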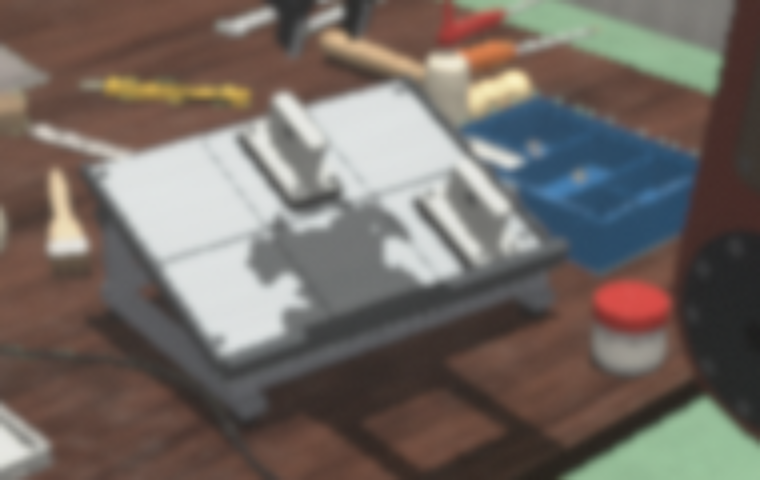

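The middle shoe held above the line. The third goes to the left lane.

```bash
python3 - <<'E'
from h import *
d=pick([398,349],8,high=200);print("d",d)
P=RC+RP@[56,95,0]
o,h=place(RP,P,d)
cv2.imwrite("pics/p5t.png",cv2.resize(get_image("top")[130:260,250:440,::-1],None,fx=4,fy=4))
release(RP,P,d,h)
cv2.imwrite("pics/p5s.png",cv2.resize(get_image("scene")[140:260,230:420,::-1],None,fx=4,fy=4))
E
```

```text
pick flip 0 [ 3.36480146e+01  1.33326910e+01  1.11935647e+02 -2.54444375e-14
  5.47316623e+01 -6.43519854e+01]
(24.4583, array([397.6, 348.8,  21.4]), array([-0.5,  0.1, -0.7]), 85.0)
(25.0917, array([398.4, 349.3,  22.4]), array([-0.1,  0.9,  2.8]), 15.4)
(25.95, array([396.7, 348.1, 197.9]), array([-0.7, -0.4, -2.6]), 15.4)
d 22.376655987865533
place flip 0 [  6.31113707   0.13404758 113.89981239  -7.37003935  44.79408021
 -71.77531361]
f0 -2.0954829534486303 (28.1167, array([608.5, 105. , 133. ]), array([ 0.3, -0.2, -2.1]), 15.1)
contact h -2 5.0098698957480625 (29.8667, array([611.3, 104.8, 126.6]), array([-1.9,  1.1,  2.3]), 15.3)
(31.2083, array([573.2, 109.8, 221.4]), array([-0.5, -0.5, -0.3]), 45.0)
```

View pics/p5t.png

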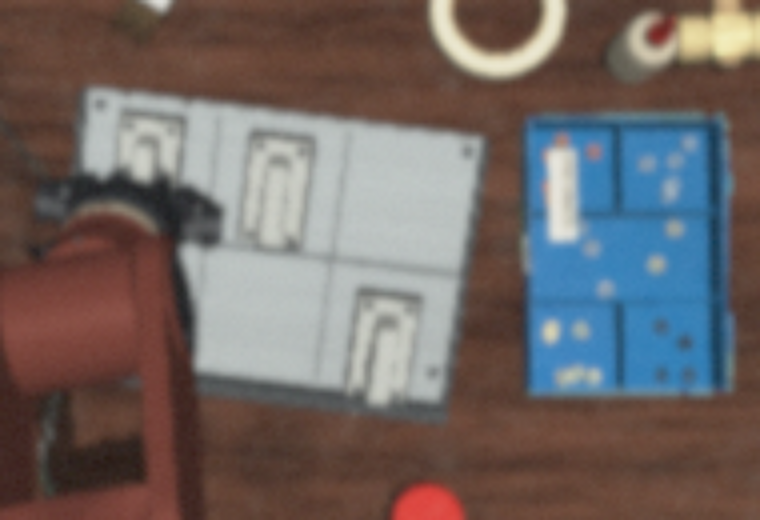

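View pics/p5s.png

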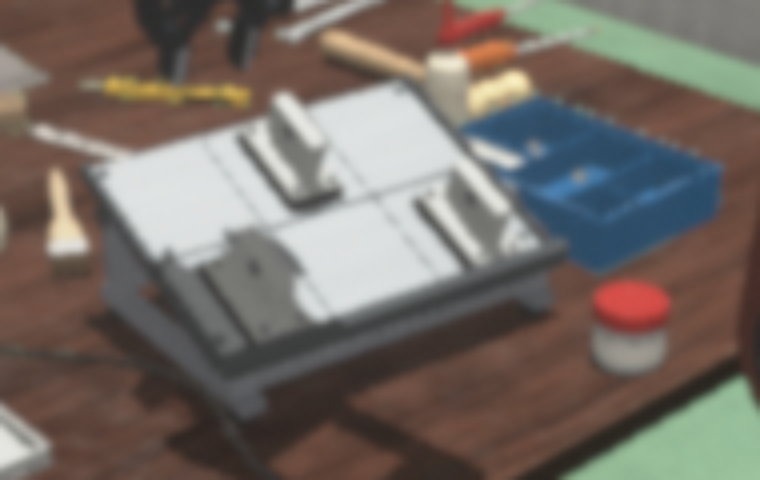

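```bash
python3 - <<'E'
from h import *
wait(.5)
n=RP[:,2];P=RC+RP@[56,0,0];d=22.4
o=list(toolrpy(RP,0));grip(60,60)
goto(list(P+n*(d+90)),o)
im=get_image("top");cv2.imwrite("pics/p6t.png",cv2.resize(im[130:260,250:440,::-1],None,fx=4,fy=4))
move_l(list(P+n*(d+30)),speed=200);move_l(list(P+n*(d-.5)),speed=70);print(ob());grip(10,60);print(ob())
move_l(list(P+n*(d+100)),speed=180);print(ob())
T=np.array([594,332.5,4.]);R=flat(-1.2)
o2,h=place(R,T,d+1.5,hi=170,step_max=12)
cv2.imwrite("pics/p6.png",cv2.resize(get_image("top")[110:260,150:400,::-1],None,fx=3.2,fy=3.2))
cv2.imwrite("pics/p6s.png",cv2.resize(get_image("scene")[180:330,150:400,::-1],None,fx=3.2,fy=3.2))
print(h)
E
```

```text
(33.6083, array([597.4,  10.5, 126.7]), array([0.1, 0.3, 0.2]), 60.1)
(34.075, array([597.9,  10.6, 127.9]), array([-1.4, -0.2,  2.9]), 15.3)
(34.7833, array([559.4,  15.7, 219. ]), array([-0.3,  0.7, -1.5]), 15.0)
place flip 0 [ 2.33363351e+01  2.71199060e+01  8.97130787e+01 -2.54444375e-14
  6.31670153e+01 -6.54636649e+01]
f0 -1.997929853790921 (37.4333, array([594.2, 332.6,  33.2]), array([ 0.3,  0.3, -2. ]), 15.2)
contact h -1 7.941792658005052 (38.9333, array([594.2, 332.6,  28. ]), array([-3.3, -0.8,  5.9]), 15.0)
-1
```

View pics/p6.png

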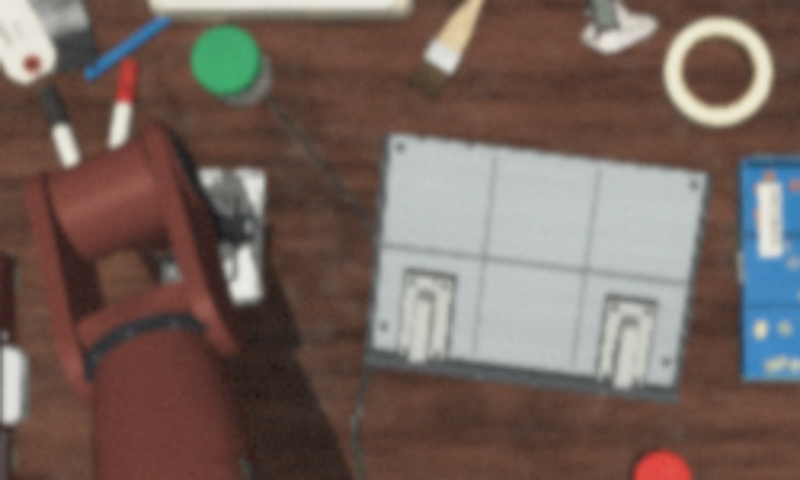

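View pics/p6s.png

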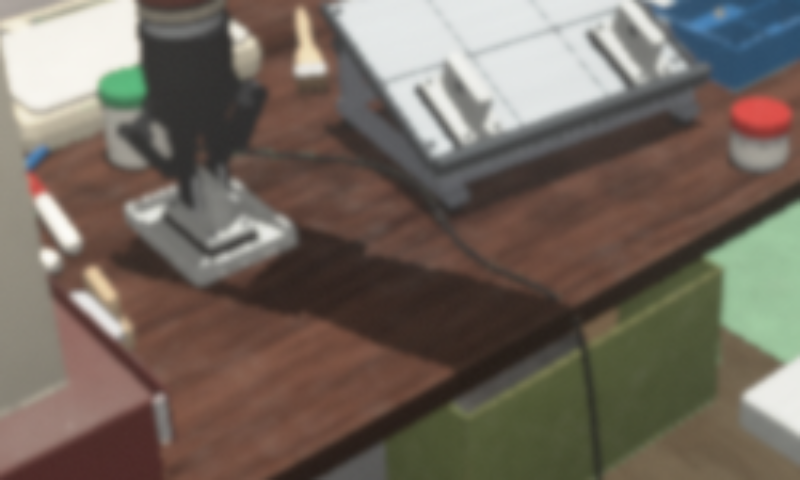

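View pics/p6t.png

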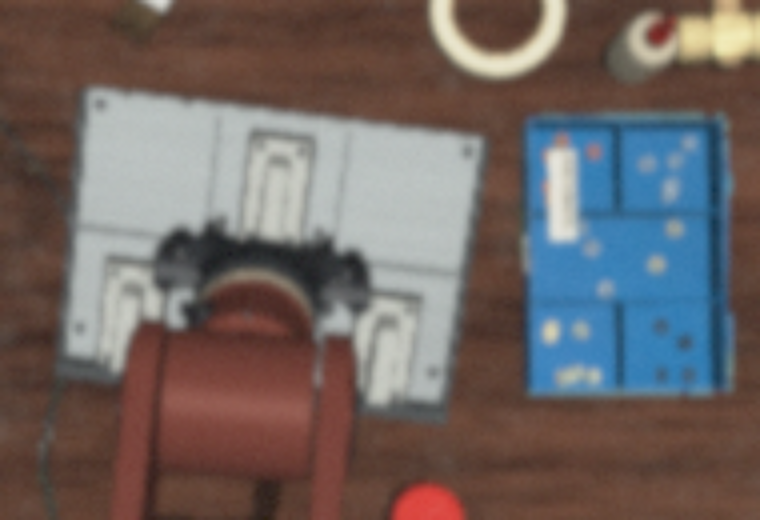

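The shoe sits in the tray, in contact with the floor (7.9 N). Next I release it, retreat, and verify.

```bash
python3 - <<'E'
from h import *
T=np.array([594,332.5,4.]);R=flat(-1.2)
release(R,T,23.9,-1,rel=45,hi=190)
goto([400,330,330],list(toolrpy(R,0)));wait(.3)
im=get_image("top");cv2.imwrite("pics/p7.png",cv2.resize(im[110:270,150:400,::-1],None,fx=3.2,fy=3.2))
print([(round(d["score"],2),np.round(d["extent"]).tolist()) for d in spot_in("shoe_a","top")])
im=get_image("scene");cv2.imwrite("pics/p7s.png",cv2.resize(im[180:330,150:400,::-1],None,fx=3.2,fy=3.2))
print(ob())
E
```

```text
(40.675, array([592.8, 332. , 215.8]), array([ 0.1, -0.9, -0.3]), 45.0)
[(0.92, [216.0, 187.0, 18.0, 30.0]), (0.92, [345.0, 216.0, 23.0, 31.0]), (0.9, [282.0, 210.0, 11.0, 26.0])]
(42.025, array([400.3, 329.9, 329.7]), array([-0.3,  1. ,  0.5]), 44.8)
```

View pics/p7.png

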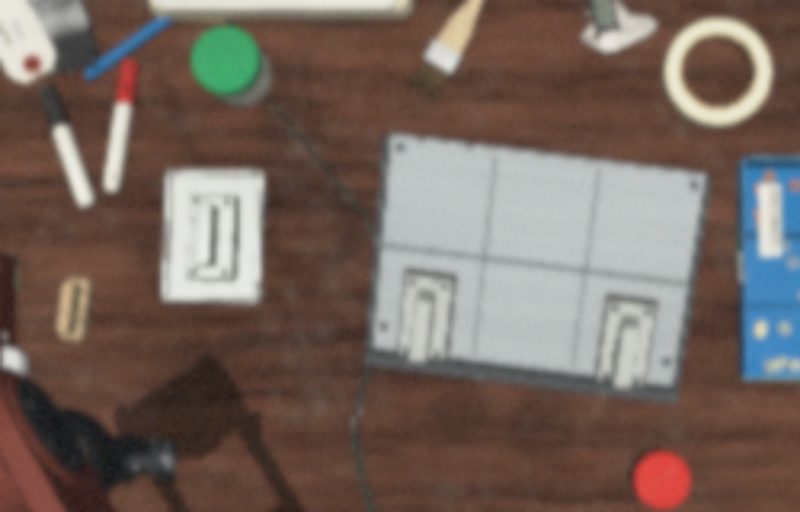

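View pics/p7s.png

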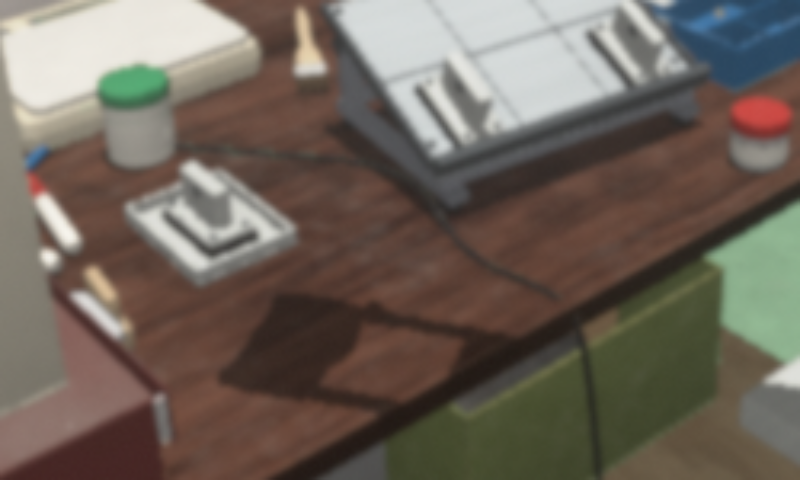

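The shoe lies flat in the middle of the tray, around (213,237) in the top crop. The two slipped shoes are at the ramp's foot, around (428,315) and (630,340), and the pots and stamp are where they were.

```bash
python3 - <<'E'
from station import *
sign_off()
E
```

```text
the job is handed in; nothing more can be done
```

I set all three shoes on the ramp above the line, one in each lane, and let go of each. The shoes in the left and right lanes slid to the foot; the one in the middle lane held. With all three still on the ramp, I waited, then moved the one that held into the aluminium tray. I signed off at about 42 s on the robot's clock, within the 72 s limit.

**Last checks:** both cameras show the held shoe flat near the tray's centre. The other two sit upright against the stop bar. The pots and stamp look unmoved, and the gripper is clear. The network found all three shoes, with scores of 0.90–0.92.

**Disagreements:**
- **Ramp height:** two-view measurement put the ramp's centre about 2 mm above the stated 85 mm. The contact feel also differed by about 2 mm from the 86 mm I worked with.
- **Third shoe's position:** I measured the far-right shoe from the top view only, because the arm hid it in the scene view. The grasp worked without a correction.

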